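# Seat a lens barrel in the inclined V-block of a centring stand and hold it there

### The arm

A 7-joint arm with a two-finger parallel gripper is mounted at the origin on a cart in front of the work surface, level with it; the furniture and walls round the work are solid. World frame = base frame: x ahead of the robot, y to its left, z up, the work surface at z = 0. Lengths are in mm, angles in rad, forces in N, time in s.
With the tool pointing down it reaches from about 425 to 925 mm from the base axis. Payload 6.8 kg.
Tool frame: the origin (TCP) lies midway between the tips of the shut fingers; the grasp point (between the pads) lies behind it (grip_depth is the z of the grasp point in the tool frame, in mm); z points along the fingers, x is the direction in which the jaws open and shut, and the axes are right-handed (so a half turn about z gives the same grasp; the last joint's range is limited). The gripper opens to 88 mm and grips with 3 to 60 N. Pads are 20 mm wide; open, the fingers measure 115 mm over their backs; the gripper's body (75 mm by 178 mm) begins 61 mm behind the grasp point.
Start: joints at [-1.443, 0.477, 0.022, 1.555, -0.011, 1.109, -0.083], TCP at [157.689, 656.34, 222.664] pointing down, gripper open.
Joint ranges: [-2.96, 2.96], [-0.34, 2.1], [-1.41, 1.46], [0.24, 2.44], [-1.37, 4.51], [0.17, 1.92], [-2.96, 2.96]. Speed limits (rad/s): [2.39, 2.39, 3.14, 3.14, 3.14, 3.14, 3.14].

### API

Orientations are given as a unit quaternion [x, y, z, w].
In Python, from cell import observe, camera, sign_off, trace, grip_depth gives the robot as it stands.
- The arm moves only by the shell command python3 -m handwheel 'ROWS'. ROWS is JSON, a list of rows, each an object of numbers: "rx", "ry", "rz": the turn, a rotation vector about the tool's x, y, z in degrees; "x", "y", "z": the shift along the tool's x, y, z in mm; "gripper": the opening in per cent of the stroke, from 0 (shut) to 100 (fully open). In form: [{"rx": .., "ry": .., "rz": .., "x": .., "y": .., "z": .., "gripper": ..}, ...]. A call has 1 to 8 rows; each row is the pose to reach, as a shift and turn from the pose commanded when the call began, along the tool's axes at that moment; what a row does not reach only later rows make up. A row lasts 1/12 s, in which the tool goes at most 41.7 mm and 7.16 degrees, less where a joint would pass 70% of its speed; a pose out of reach is approached as far as the arm can. A call with a gripper value outside its range is refused whole. The fingers move at their own pace and stop on an object; the grip force is fixed at half the most. Time passes only in rows, so rows that repeat a pose let the fingers close. It gives the time, the measured TCP pose, the force and the opening at its end, in the units of the state.
- observe(): the state, without advancing time (a new reading comes with each control period).
- camera(name): name is "side" or "top" or "wrist"; returns a dict with "img" (400x640x3 uint8, blue, green, red), "K" (3x3 intrinsics, pixels), "k1" (the pictures are not rectified: a ray, as slopes to the right and down, at radius r is drawn at 1 + k1 r^2 times it, then the intrinsics apply), "R" (3x3) and "t" (3): a world point X has camera coordinates R X + t. Camera axes: x right, y down, z forward; pixel columns grow to the right and rows downward; lengths in mm; the calibration is good to about 2 mm. A picture is of the moment at which its call begins. There is no depth.
- sign_off(): hands the job in, once; it reports no verdict.
Trained networks look in a picture, given as the dict that the camera call returned (one of the last four; its "shot" number tells which), for a name from the list of things; names that differ only in an ending like _2 or _b are one class to them, and where a whole thing is asked for, a point or a joint stands for the part that bears it (a point fixed in the world has none). Each returns a list of dicts, best first, with "score" (0 to 1); they miss things now and then, are a little off and sometimes report something else, mostly with a low value. They report only what shows in the picture. A call takes as long as a camera call. They do not tell look-alikes from the thing itself.
- trace(label, picture): "region" (400x640 bool, what is visible of it) and "bbox" ([left, top, right, bottom] in pixels, round what is visible of it).
The state is a dict: "time_s": time; "joints": joint angles; "dq": joint speeds; "joint_efforts": joint torques, N m; "ee_pos": TCP position; "tool_rot": TCP orientation; "ft_force": force on the tool from outside, world axes, zero at the start; "wrist_torque": the same for the moment, N m; "grip_width": opening from 0.0 (shut) to 1.0 (fully open).
Only numpy, scipy, OpenCV 4.12 (cv2) and the standard library are available. Lean on these libraries where they do the work, as an engineer would, in place of code of your own. Each camera call takes 0.05 s, during which the arm holds its last target.

### The job

The long lens barrel of the cell counter is due for its centring check. Pull it straight up out of the white storage block, lay it in the sloping V groove of the grey centring stand with its lower end down on the end stop, and press it gently but firmly onto both faces of the groove. Finish while still gripping it and keeping it pressed there; leave the other two barrels in the block and the things around undisturbed.

Things in the scene. Friction and masses are not known exactly. Their poses are not given: they have to be found in the camera images.
- long_barrel: the lens barrel to be checked: plain black cylinder, diameter 24 mm, 130 mm long, about 0.15 kg, the longest of three black barrels; grip grooves round its top 36 mm. Origin: centre of its lower end face; z runs up along its axis (top end at z = 130 mm). Round: its own yaw does not matter. At the start it stands upright in any one of the three holes
- long_barrel_foot (a point): centre of the long barrel's lower end face
- short_barrel: another black barrel in the block, diameter 24 mm, only 88 mm long; origin at the centre of its lower end. Stays where it is
- eyepiece_barrel: third black barrel in the block, diameter 24 mm with a wide head (diameter 36 mm from 74 mm up), 106 mm long; origin at the centre of its lower end. Stays where it is
- barrel_holder: white storage block fixed to the bench, 70 x 200 x 50 mm (x, y, z), origin at the centre of its underside. Three upright holes 25.6 mm wide and 42 mm deep on its centre line at y = -62, 0 and +62 mm; barrels stand in them with their lower end 8 mm above the bench, so 88 mm of the long one stand out above the block
- centring_stand: grey centring stand fixed to the bench: foot 150 x 92 mm (x, y), 15 mm thick, with a dark steel V-block that slopes up towards the stand's +x; the groove is open to the stand's -x and upward. Origin: centre of the foot's underside. Nothing of the stand stands above the groove
- v_block: V-block of the stand, 56 mm wide (y), 90 degree groove, flat end stop at its lower end. Origin: where the centre of the barrel's lower end lies when fully seated, on the stop's face, 60 mm above the bench. z: up along the seated barrel's axis, leaning 40 degrees from vertical toward the stand's +x; x: straight into the groove (the way to press, downward); y: across. The groove runs from z = 0 to 66 mm
- v_face_left: bright ground steel face of the groove on its +y side, 66 mm long, same origin and axes as the V-block. The faces meet at the V-block's x = +17 mm; their upper edges and the block's flanks reach up to about x = +1 mm, the end stop to x = -6 mm. A seated barrel's top 64 mm overhang the groove
- v_face_right: bright ground steel face of the groove on its -y side, 66 mm long (same origin and axes as the V-block). Both faces and the stop are smooth (friction about 0.2) and rigid; the barrel's weight alone rests on each face with less than 1 N
- timer: white lab timer, 60 x 70 x 22 mm, lying loose near the stand; origin at the centre of its underside. A bystander
- slide_box: grey slide box, 79 x 95 x 33 mm, loose, near the end of the storage block; origin at the centre of its underside. A bystander
- marker: felt marker, 12 x 133 x 12 mm, lying loose in front of the storage block; origin under its middle. A bystander
- forceps: steel forceps, 133 mm long, lying loose near the front edge of the bench; origin under its middle. A bystander
Not all that is in view belongs to the job. What is shaped like the long_barrel but red or yellow is not meant.

How it is judged:
By the outcome, as a careful person would: the job done as asked, in the order asked, and still so for the second after the job is handed in, while the arm keeps its last pose, push and grip.
It also fails if it takes over 53 s, if anything falls off the work surface, if the arm or the gripper's body presses on something with over 40 N, if the wrist force passes 120 N, or if a joint passes its speed limit or range.

## Working session

There is one attempt and no reset: what is moved stays moved. The work goes in short steps, Python scripts to look and compute and a shell command to move; the robot and the scene stay as the last step left them, time stands still between calls to the robot, and variables do not carry over. Pictures are saved under pics/ and viewed, and the job is handed in when it is done.

```bash
ls; mkdir -p pics
python3 - <<'E'
from cell import observe,camera,grip_depth
import cv2
print(observe(),grip_depth)
for n in("side","top","wrist"):
    c=camera(n);cv2.imwrite(f"pics/a_{n}.png",c["img"]);print(n,c["K"],c["k1"],c["R"],c["t"],c["shot"])
E
```

```text
pics
{'time_s': 0.0, 'joints': array([-1.44310505,  0.47780149,  0.02234466,  1.55642237, -0.01144811,
        1.10932628, -0.08310095]), 'dq': array([ 9.66172312e-04, -8.01149298e-05, -7.79538005e-04,  5.93369612e-04,
       -2.69135196e-04, -9.08134642e-04, -2.71735904e-04]), 'joint_efforts': array([-1.26311374e-03, -5.82835150e+01,  1.53383475e+00, -2.72628933e+01,
       -5.44248673e-02,  1.68690691e-02,  1.58740218e-04]), 'ee_pos': array([157.58124695, 655.73094897, 221.69320921]), 'tool_rot': array([ 7.85357495e-01,  6.19041814e-01, -6.57621465e-04,  6.35822628e-04]), 'ft_force': array([-0.31287424,  0.23998404,  0.92812135]), 'wrist_torque': array([ 0.00917389, -0.00624814,  0.01285492]), 'grip_width': 1.0038654263442148} -18.700000000000003
side [[481.45557809   0.         320.82401209]
 [  0.         481.45557809 201.00568933]
 [  0.           0.           1.        ]] -0.07998108176159134 [[ 0.95862436 -0.28437343  0.01308043]
 [-0.15552477 -0.5616534  -0.81262384]
 [ 0.2384353   0.77696667 -0.58264174]] [-461.07715568  139.66819785 1210.75711578] 1
top [[489.27096288   0.         325.21512834]
 [  0.         489.27096288 211.06389001]
 [  0.           0.           1.        ]] -0.045922638350955836 [[-0.02202653 -0.999704   -0.0103318 ]
 [-0.99604289  0.02283353 -0.08589056]
 [ 0.08610105  0.00839905 -0.99625101]] [  37.54871938  490.96803102 1583.90501201] 2
wrist [[357.17423417   0.         322.57830823]
 [  0.         357.17423417 200.56814781]
 [  0.           0.           1.        ]] 0.016641939323310918 [[ 0.23351184  0.97234979 -0.00284629]
 [ 0.93831027 -0.22456747  0.2629511 ]
 [ 0.25504127 -0.0640729  -0.96480496]] [-674.73217138  -32.23899933  391.45290068] 3
```

View pics/a_side.png

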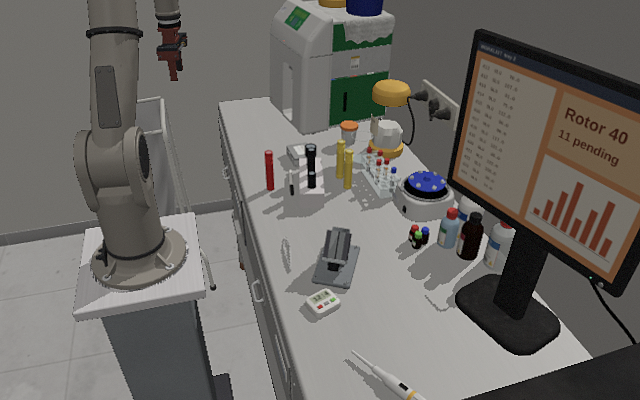

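View pics/a_top.png

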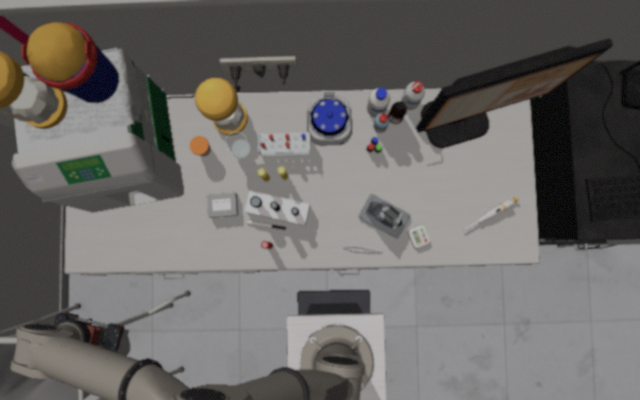

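View pics/a_wrist.png

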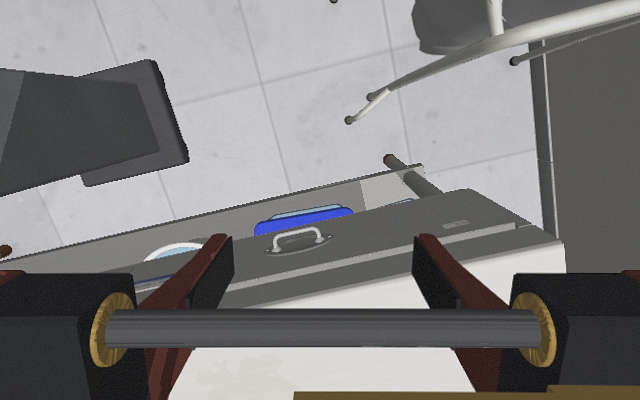

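```bash
cat > h.py <<'E'
import numpy as np,cv2
from scipy.spatial.transform import Rotation as Ro
def proj(c,X):
    X=np.atleast_2d(X); p=X@np.array(c["R"]).T+np.array(c["t"]); s=p[:,:2]/p[:,2:]
    r2=(s**2).sum(1,keepdims=True); s=s*(1+c["k1"]*r2)
    K=np.array(c["K"]); return s*[K[0,0],K[1,1]]+[K[0,2],K[1,2]]
def ray(c,uv):
    K=np.array(c["K"]); d=(np.array(uv,float)-[K[0,2],K[1,2]])/[K[0,0],K[1,1]]
    s=d.copy()
    for _ in range(20): s=d/(1+c["k1"]*(s**2).sum())
    R=np.array(c["R"]); return -R.T@np.array(c["t"]), R.T@np.array([s[0],s[1],1])
def onz(c,uv,z):
    o,d=ray(c,uv); return o+d*(z-o[2])/d[2]
E
python3 - <<'E'
from cell import *
from h import *
np.set_printoptions(precision=1,suppress=True)
for n in("top","side"):
    c=camera(n)
    for l in("long_barrel","short_barrel","eyepiece_barrel","barrel_holder","centring_stand","v_block","v_face_left","v_face_right","timer","slide_box","marker","forceps"):
        for d in trace(l,c)[:4]:
            m=d["region"];ys,xs=np.nonzero(m)
            print(n,l,round(d["score"],2),np.array(d["bbox"]),m.sum(),xs.mean(),ys.mean(),onz(c,(xs.mean(),ys.mean()),0 ))
    im=c["img"]
    r=(220,170,220,100) if n=="top" else (250,130,160,180)
    x,y,w,h=r
    cv2.imwrite(f"pics/b_{n}.png",cv2.resize(im[y:y+h,x:x+w],None,fx=3.3,fy=3.3,interpolation=cv2.INTER_CUBIC))
E
```

```text
top long_barrel 0.67 [278.2 168.3 289.1 179.2] 100 282.71 172.8 [625.5 166.3   0. ]
top long_barrel 0.52 [258.3 169.2 270.1 181.7] 113 263.7433628318584 174.53982300884957 [621.2 230.1   0. ]
top long_barrel 0.49 [263.6 243.7 274.6 247.8] 66 267.06060606060606 245.04545454545453 [385.  221.7   0. ]
top long_barrel 0.38 [273.9 200.7 280.4 209.8] 73 275.3835616438356 206.3972602739726 [512.9 192.4   0. ]
top short_barrel 0.59 [288.6 205.9 298.8 214.8] 54 295.0 211.5 [494.4 127.2   0. ]
top barrel_holder 0.61 [243.8 190.7 312.  222.3] 1183 278.6001690617075 208.60270498732038 [505.3 181.7   0. ]
top centring_stand 0.9 [358.  195.6 409.2 238.3] 1234 383.5931928687196 216.18233387358185 [ 472.  -166.7    0. ]
top v_block 0.93 [377.1 205.5 402.8 230.8] 483 389.6335403726708 216.36024844720498 [ 471.  -186.7    0. ]
top v_face_left 0.52 [381.2 215.3 393.1 223.5] 67 386.910447761194 217.76119402985074 [ 466.5 -177.5    0. ]
top v_face_right 0.67 [381.2 204.6 398.  218.8] 82 389.8170731707317 212.609756097561 [ 483.5 -187.8    0. ]
top timer 0.68 [406.3 229.8 429.9 251.5] 275 418.138181818181
[... 1821 characters left out ...]
7 335.9691289966924 248.81146637265712 [ 490.  -107.2    0. ]
side v_face_right 0.62 [335.6 232.5 344.9 255.9] 149 339.81208053691273 245.0268456375839 [504.3 -95.7   0. ]
side timer 0.61 [305.1 290.7 341.3 317.8] 762 322.08923884514434 302.8490813648294 [ 402.2 -275.6    0. ]
side slide_box 0.82 [284.8 143.2 303.6 167.6] 283 295.1554770318021 152.7243816254417 [508.6 401.7   0. ]
side slide_box 0.45 [336.1 232.7 343.  259.1] 179 339.7262569832402 244.91061452513966 [504.3 -95.2   0. ]
side marker 0.63 [289.2 170.2 293.  196.6] 98 290.5408163265306 183.6122448979592 [448.6 220.3   0. ]
side forceps 0.51 [286.7 259.7 292.  268.2] 36 288.44444444444446 262.05555555555554 [ 360.2 -122.7    0. ]
```

View pics/b_top.png

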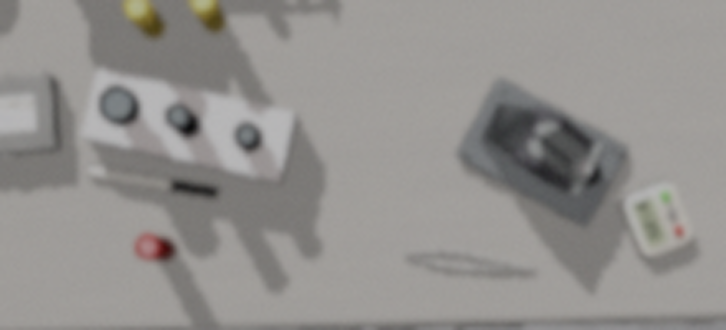

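View pics/b_side.png

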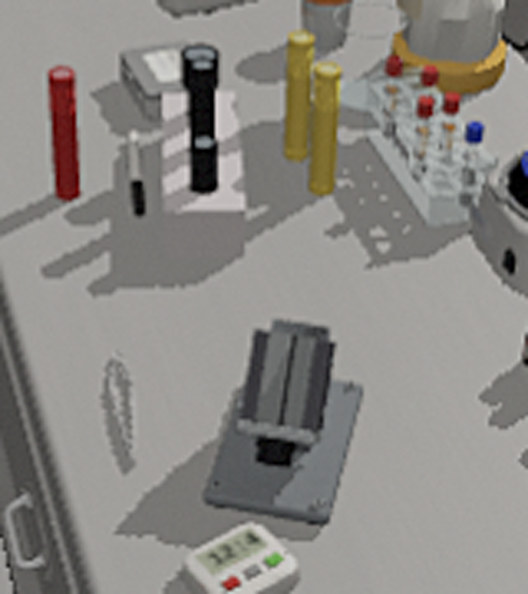

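```bash
python3 -m handwheel '[{"x":0,"y":0,"z":-40},{"x":-10,"y":10,"z":-80},{"x":-30,"y":30,"z":-108},{"x":-60,"y":58,"z":-108},{"x":-90,"y":87,"z":-108},{"x":-120,"y":116,"z":-108},{"x":-145,"y":140,"z":-108},{"x":-170,"y":164,"z":-108}]'
```

```text
invalid input
```

```bash
python3 -m handwheel '[{"x":-28,"y":27},{"x":-56,"y":54},{"x":-84,"y":81},{"x":-112,"y":108},{"x":-140,"y":135},{"x":-168,"y":162},{"x":-195,"y":188},{"x":-215,"y":208}]'
```

```text
invalid input
```

```bash
python3 -m handwheel '[{"rx":0,"ry":0,"rz":0,"x":0,"y":0,"z":-40,"gripper":100},{"rx":0,"ry":0,"rz":0,"x":-10,"y":10,"z":-80,"gripper":100},{"rx":0,"ry":0,"rz":0,"x":-30,"y":30,"z":-108,"gripper":100},{"rx":0,"ry":0,"rz":0,"x":-60,"y":58,"z":-108,"gripper":100},{"rx":0,"ry":0,"rz":0,"x":-90,"y":87,"z":-108,"gripper":100},{"rx":0,"ry":0,"rz":0,"x":-115,"y":111,"z":-108,"gripper":100},{"rx":0,"ry":0,"rz":0,"x":-143,"y":138,"z":-108,"gripper":100},{"rx":0,"ry":0,"rz":0,"x":-170,"y":164,"z":-108,"gripper":100}]'; python3 -c "
from cell import *;print(observe()['joints'])"
```

```text
time_s: 2.12
ee_pos: [278.2, 450.9, 330.9]
tool_rot: [0.785, 0.619, 0.0, -0.0]
ft_force: [0.3, 0.8, -0.1]
grip_width: 1.001
[-1.22635244  0.1449404   0.10265924  1.76560506 -0.01578485  1.23125441
  0.21540589]
```

```bash
python3 -m handwheel '[{"rx":0,"ry":0,"rz":0,"x":-28,"y":25,"z":0,"gripper":51},{"rx":0,"ry":0,"rz":0,"x":-56,"y":50,"z":0,"gripper":51},{"rx":0,"ry":0,"rz":0,"x":-84,"y":75,"z":0,"gripper":51},{"rx":0,"ry":0,"rz":0,"x":-112,"y":100,"z":0,"gripper":51},{"rx":0,"ry":0,"rz":0,"x":-140,"y":125,"z":0,"gripper":51},{"rx":0,"ry":0,"rz":0,"x":-168,"y":150,"z":0,"gripper":51},{"rx":0,"ry":0,"rz":0,"x":-196,"y":165,"z":0,"gripper":51},{"rx":0,"ry":0,"rz":0,"x":-215,"y":180,"z":0,"gripper":51}]'; python3 -c "
from cell import *;import cv2,numpy as np
print(observe()['joints']);c=camera('wrist');cv2.imwrite('pics/w1.png',c['img']);print(-c['R'].T@c['t'],c['R'][2])"
```

```text
time_s: 2.78
ee_pos: [402.8, 198.4, 330.9]
tool_rot: [0.786, 0.618, 0.0, -0.0]
ft_force: [0.1, -0.5, -0.2]
grip_width: 0.517
[-0.93212592 -0.01838325  0.33421806  1.93816113  0.00624894  1.22049056
  0.73192802]
[333.14739373 216.40794677 493.34304064] [ 0.25522607 -0.06297636 -0.96482829]
```

View pics/w1.png

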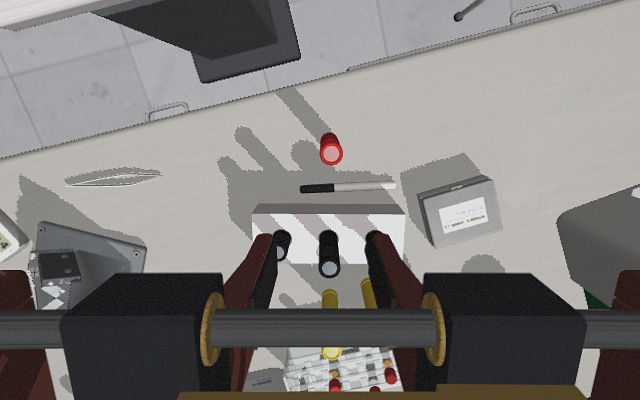

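Run:
```python
from cell import *
from h import *
import pickle
c=camera("wrist")
pickle.dump(c,open("w1.pkl","wb"))
cv2.imwrite("pics/w1z.png",cv2.resize(c["img"][140:300,230:430],None,fx=4,fy=3.7,interpolation=cv2.INTER_CUBIC))
cv2.imwrite("pics/w1s.png",cv2.resize(c["img"][200:320,0:170],None,fx=4.7,fy=4.7,interpolation=cv2.INTER_CUBIC))
for l in("long_barrel","barrel_holder","centring_stand"):
    for d in trace(l,c)[:4]: print(l,d["score"],d["bbox"])
```

```text
long_barrel 0.9 [324.5, 229.2, 346.8, 277.2]
long_barrel 0.79 [323.5, 284.2, 347.2, 360.0]
long_barrel 0.59 [322.8, 128.8, 343.7, 163.8]
long_barrel 0.59 [366.3, 281.7, 373.7, 306.1]
barrel_holder 0.72 [253.0, 199.6, 408.1, 262.9]
centring_stand 0.66 [31.7, 221.0, 147.4, 309.2]
```

View pics/w1z.png

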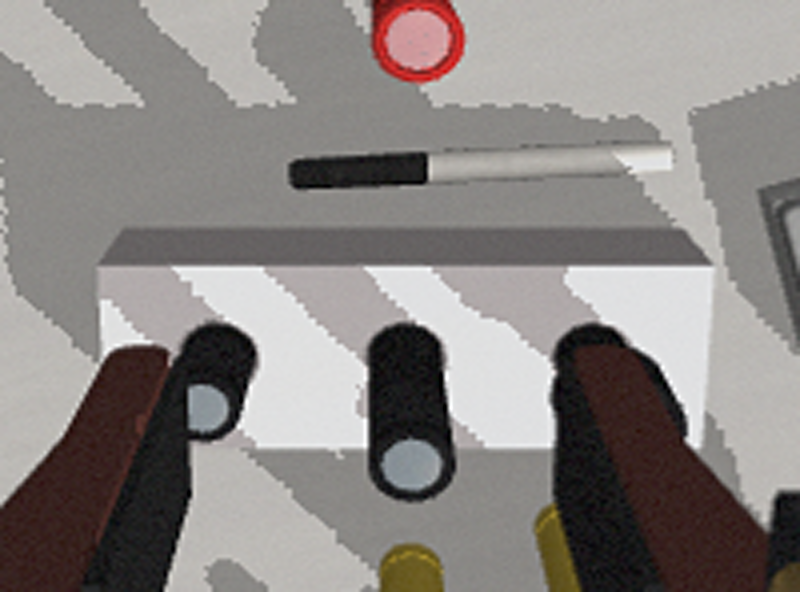

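View pics/w1s.png

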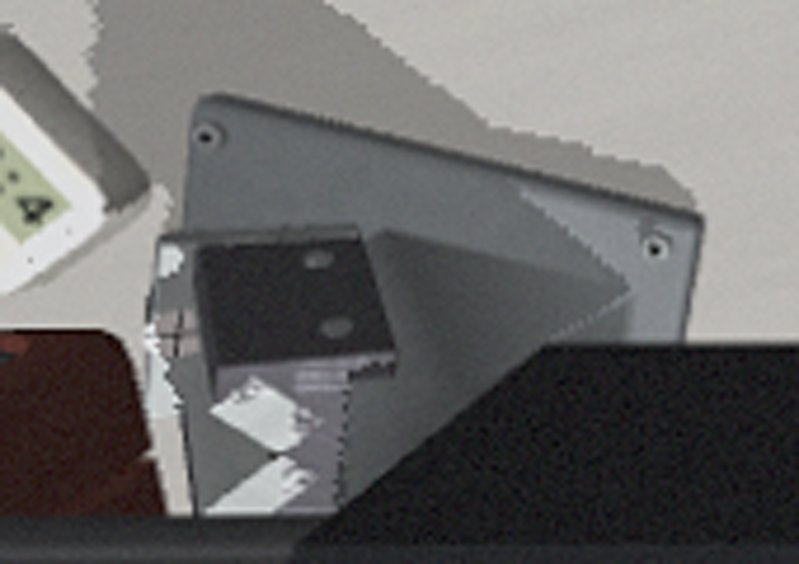

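Run:
```python
from h import *
import pickle
np.set_printoptions(precision=1,suppress=True)
c=pickle.load(open("w1.pkl","rb"))
A=onz(c,(255,211.6),50);B=onz(c,(408.2,211.6),50);C=onz(c,(262,201.9),0);D=onz(c,(400.7,201.9),0)
print(A,B,C,D,np.linalg.norm(B-A))
d=(B-A)[:2];d/=np.linalg.norm(d);n=np.array([d[1],-d[0]]);print("y dir yaw",np.degrees(np.arctan2(d[1],d[0])))
ctr=(A+B)[:2]/2+n*35;print("centre",ctr, (C+D)[:2]/2+n*35)
print("long top@138",onz(c,(332.7,265.1),138),"pred if top at hole ctr z138,96",proj(c,[[*ctr,138],[*ctr,96]]))
for k in(-62,62): print(ctr+d*k,proj(c,[[*(ctr+d*k),96],[*(ctr+d*k),114]]))
```

```text
[446.   94.5  50. ] [493.8 287.3  50. ] [447.   95.1   0. ] [494.8 287.9   0. ] 198.69606505979004
y dir yaw 76.07596100741183
centre [503.9 182.5] [504.9 183.1]
long top@138 [502.4 182.3 138. ] pred if top at hole ctr z138,96 [[333.2 266.2]
 [332.2 250.8]]
[488.9 122.3] [[280.5 250.8]
 [278.7 257. ]]
[518.8 242.7] [[384.  250.8]
 [386.6 257.1]]
```

```bash
python3 -c "
from h import *
import pickle
c=pickle.load(open('w1.pkl','rb'))
print(onz(c,(334.5,151),138),onz(c,(334.5,151),150))"
python3 -m handwheel '[{"rx":-5,"ry":0,"rz":0,"x":1,"y":5,"z":10,"gripper":51},{"rx":-10,"ry":0,"rz":0,"x":2,"y":10,"z":25,"gripper":51},{"rx":-15,"ry":0,"rz":0,"x":3,"y":15,"z":45,"gripper":51},{"rx":-20,"ry":0,"rz":0,"x":4,"y":20,"z":65,"gripper":51},{"rx":-26,"ry":0,"rz":0,"x":5,"y":25,"z":85,"gripper":51},{"rx":-32,"ry":0,"rz":0,"x":6,"y":30,"z":110,"gripper":51},{"rx":-38,"ry":0,"rz":0,"x":7,"y":34,"z":135,"gripper":51},{"rx":-40,"ry":0,"rz":0,"x":8,"y":37,"z":155,"gripper":51}]'; python3 -c "
from cell import *;import cv2,numpy as np
o=observe();print(o['joints'],o['ee_pos'],o['tool_rot']);c=camera('wrist');cv2.imwrite('pics/w2.png',c['img'])"
```

```text
[382.6413009  212.94756432 138.        ] [381.03470035 212.95444556 150.        ]
time_s: 3.7
ee_pos: [438.4, 199.3, 194.5]
tool_rot: [0.746, 0.585, 0.193, 0.254]
ft_force: [1.0, 0.5, -0.4]
grip_width: 0.509
[-1.06430834  0.07622365  0.08714033  2.37956683  1.01207249  0.72850026
 -0.4464971 ] [438.42111083 199.25765298 194.51803822] [0.74618703 0.58462232 0.19269426 0.25355587]
```

View pics/w2.png

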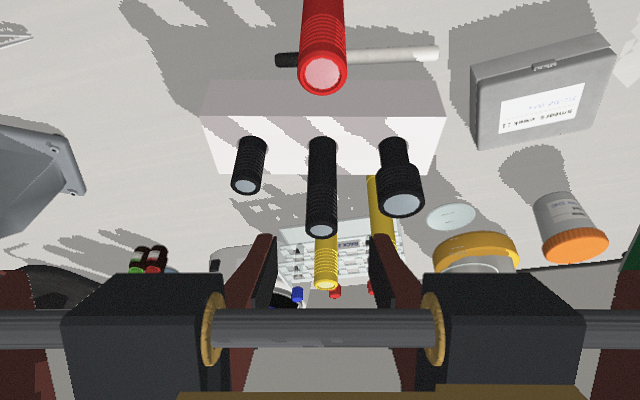

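Run:
```python
from cell import *
from h import *
import pickle
np.set_printoptions(precision=2,suppress=True)
c=camera("wrist");pickle.dump(c,open("w2.pkl","wb"))
print(-c["R"].T@c["t"]); o=observe()
R=Ro.from_quat(o["tool_rot"]).as_matrix();print(R,o["ee_pos"],o["joints"])
print("cam in tool",R.T@(-c["R"].T@c["t"]-o["ee_pos"]))
print(proj(c,[[383,213,0],[383,213,138],[503.5,182.4,138],[503.5,182.4,50]]))
# grasp target in current tool axes
b=50;h=np.radians(-13.8)
tz=np.array([np.cos(h)*np.cos(np.radians(b)),np.sin(h)*np.cos(np.radians(b)),-np.sin(np.radians(b))])
tx=np.array([-np.sin(h),np.cos(h),0]);ty=np.cross(tz,tx);T=np.c_[tx,ty,tz]
for back in(120,60,0):
  tcp=np.array([503.5,182.4,98])+tz*(18.7-back)
  print(tcp,R.T@(tcp-o["ee_pos"]),np.degrees(Ro.from_matrix(R.T@T).as_rotvec()))
```

```text
[286.69 238.04 276.94]
[[ 0.24  0.78  0.58]
 [ 0.97 -0.18 -0.16]
 [-0.02  0.6  -0.8 ]] [436.69 197.51 191.92] [-1.06  0.08  0.09  2.38  1.01  0.73 -0.44]
cam in tool [   1.61  -73.19 -161.29]
[[326.83 -29.83]
 [324.89  92.56]
 [323.58 236.59]
 [324.76 151.58]]
[440.27 197.93 175.6 ] [ 1.56 -7.09 15.05] [-3.11  0.9   0.49]
[477.72 188.73 129.64] [ 2.48 -3.83 74.96] [-3.11  0.9   0.49]
[515.17 179.53  83.67] [  3.41  -0.57 134.86] [-3.11  0.9   0.49]
```

```bash
cat >> h.py <<'E'
def Tool(hd,b):
    h=np.radians(hd);b=np.radians(b)
    tz=np.array([np.cos(h)*np.cos(b),np.sin(h)*np.cos(b),-np.sin(b)]);tx=np.array([-np.sin(h),np.cos(h),0])
    return np.c_[tx,np.cross(tz,tx),tz]
def rel(o,T,p):
    R=Ro.from_quat(o["tool_rot"]).as_matrix()
    return R.T@(np.array(p)-o["ee_pos"]),np.degrees(Ro.from_matrix(R.T@T).as_rotvec())
E
python3 - <<'E'
from cell import *
from h import *
np.set_printoptions(precision=2,suppress=True)
o=observe();T=Tool(-13.9,60)
for back in(100,50,0): print(*rel(o,T,np.array([503.5,182.4,100])+T[:,2]*(18.7-back)))
E
```

```text
[ 1.8   9.36 33.89] [6.89 0.88 0.49]
[ 2.59  3.37 83.52] [6.89 0.88 0.49]
[  3.38  -2.63 133.15] [6.89 0.88 0.49]
```

```bash
python3 -m handwheel '[{"rx":3.5,"ry":0.5,"rz":0.3,"x":1,"y":5,"z":17,"gripper":51},{"rx":7,"ry":0.9,"rz":0.5,"x":1.8,"y":9.4,"z":34,"gripper":51},{"rx":7,"ry":0.9,"rz":0.5,"x":1.8,"y":9.4,"z":34,"gripper":51},{"rx":7,"ry":0.9,"rz":0.5,"x":1.8,"y":9.4,"z":34,"gripper":51}]'
python3 - <<'E'
from cell import *
from h import *
np.set_printoptions(precision=2,suppress=True)
c=camera('wrist');cv2.imwrite('pics/w3.png',c['img'])
o=observe();T=Tool(-13.9,60);print(o["joints"],o["time_s"])
for back in(100,50,0): print(*rel(o,T,np.array([503.5,182.4,100])+T[:,2]*(18.7-back)))
print(proj(c,[[383,213,138],[503.5,182.4,138],[503.5,182.4,50]]))
E
```

```text
time_s: 4.13
ee_pos: [468.2, 191.7, 174.8]
tool_rot: [0.763, 0.592, 0.162, 0.202]
ft_force: [0.1, -0.3, -0.6]
grip_width: 0.509
[-0.96  0.13  0.15  2.31  0.84  0.59 -0.17] 4.1833
[-0.73 -4.89  2.01] [ 0.03 -0.21 -0.51]
[-0.92 -4.91 52.01] [ 0.03 -0.21 -0.51]
[ -1.1   -4.94 102.01] [ 0.03 -0.21 -0.51]
[[318.27  42.31]
 [320.15 241.42]
 [319.94 155.54]]
```

View pics/w3.png

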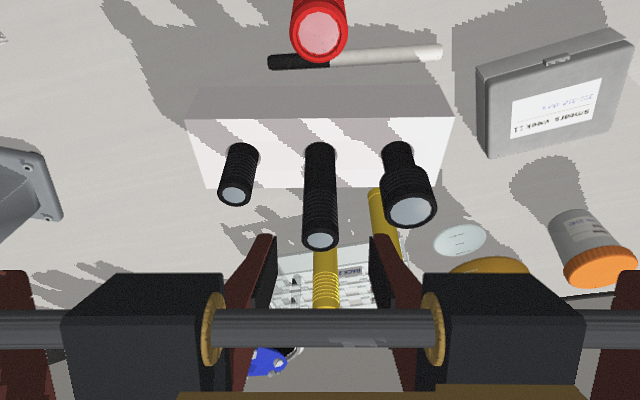

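```bash
python3 -m handwheel '[{"rx":0,"ry":-0.2,"rz":-0.5,"x":-1,"y":-5,"z":10,"gripper":51},{"rx":0,"ry":-0.2,"rz":-0.5,"x":-1,"y":-5,"z":30,"gripper":51},{"rx":0,"ry":-0.2,"rz":-0.5,"x":-1,"y":-5,"z":50,"gripper":51},{"rx":0,"ry":-0.2,"rz":-0.5,"x":-1,"y":-5,"z":68,"gripper":51},{"rx":0,"ry":-0.2,"rz":-0.5,"x":-1,"y":-5,"z":85,"gripper":51},{"rx":0,"ry":-0.2,"rz":-0.5,"x":-1,"y":-5,"z":97,"gripper":51},{"rx":0,"ry":-0.2,"rz":-0.5,"x":-1,"y":-5,"z":102,"gripper":51},{"rx":0,"ry":-0.2,"rz":-0.5,"x":-1,"y":-5,"z":102,"gripper":51}]'
python3 - <<'E'
from cell import *
from h import *
np.set_printoptions(precision=2,suppress=True)
c=camera('wrist');cv2.imwrite('pics/w4.png',c['img'])
s=camera('side');cv2.imwrite('pics/s4.png',cv2.resize(s['img'][110:260,230:400],None,fx=4,fy=4))
o=observe();T=Tool(-13.9,60);print(o["joints"],o["time_s"],o["ft_force"])
print(*rel(o,T,np.array([503.5,182.4,100])+T[:,2]*(18.7)))
E
```

```text
time_s: 4.85
ee_pos: [511.7, 180.2, 82.4]
tool_rot: [0.76, 0.596, 0.159, 0.204]
ft_force: [-1.1, -0.4, 0.6]
grip_width: 0.508
[-0.94  0.37  0.26  2.32  1.17  0.35 -0.47] 4.95 [-0.19 -0.38 -0.04]
[-0.06  1.06 -0.01] [ 0.02 -0.02  0.1 ]
```

View pics/w4.png

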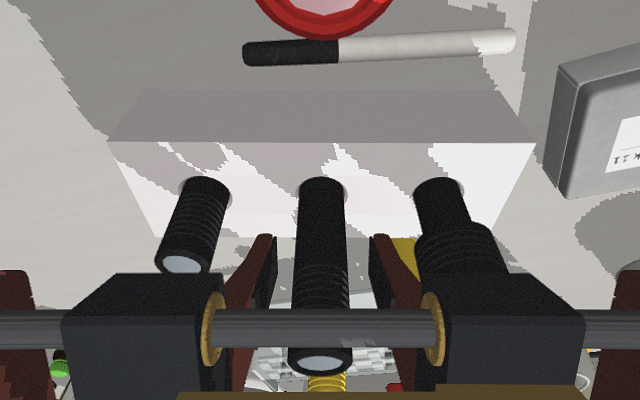

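View pics/s4.png

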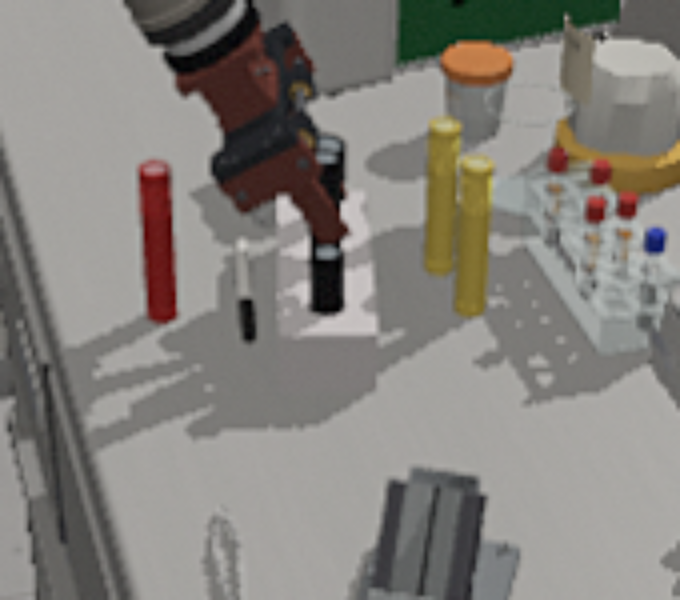

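```bash
python3 -m handwheel '[{"rx":0,"ry":0,"rz":0,"x":0,"y":1,"z":0,"gripper":51},{"rx":0,"ry":0,"rz":0,"x":0,"y":1,"z":0,"gripper":10},{"rx":0,"ry":0,"rz":0,"x":0,"y":1,"z":0,"gripper":10},{"rx":0,"ry":0,"rz":0,"x":0,"y":1,"z":0,"gripper":10},{"rx":0,"ry":0,"rz":0,"x":0,"y":1,"z":0,"gripper":10},{"rx":0,"ry":0,"rz":0,"x":0,"y":1,"z":0,"gripper":10},{"rx":0,"ry":0,"rz":0,"x":0,"y":1,"z":0,"gripper":10},{"rx":0,"ry":0,"rz":0,"x":0,"y":1,"z":0,"gripper":10}]'
python3 - <<'E'
from cell import *
from h import *
np.set_printoptions(precision=3,suppress=True)
o=observe();print(o["ft_force"],o["wrist_torque"],o["ee_pos"])
print(Ro.from_quat(o["tool_rot"]).as_matrix().T@[0,0,1])
E
```

```text
time_s: 5.62
ee_pos: [513.1, 179.6, 83.5]
tool_rot: [0.76, 0.596, 0.16, 0.204]
ft_force: [-1.3, -0.2, 4.5]
grip_width: 0.271
[-1.323 -0.178  4.514] [ 0.028  0.28  -0.004] [513.057 179.585  83.495]
[-0.001  0.501 -0.866]
```

```bash
python3 -m handwheel '[{"rx":0,"ry":0,"rz":0,"x":0,"y":4,"z":-6.9,"gripper":10},{"rx":0,"ry":0,"rz":0,"x":0,"y":9,"z":-15.6,"gripper":10},{"rx":0,"ry":0,"rz":0,"x":0,"y":15,"z":-26,"gripper":10},{"rx":0,"ry":0,"rz":0,"x":0,"y":24,"z":-41.6,"gripper":10},{"rx":0,"ry":0,"rz":0,"x":0,"y":35,"z":-60.6,"gripper":10},{"rx":0,"ry":0,"rz":0,"x":0,"y":48,"z":-83.1,"gripper":10},{"rx":0,"ry":0,"rz":0,"x":0,"y":60,"z":-103.9,"gripper":10},{"rx":0,"ry":0,"rz":0,"x":0,"y":70,"z":-121.2,"gripper":10}]'
python3 - <<'E'
from cell import *
from h import *
import pickle
np.set_printoptions(precision=3,suppress=True)
c=camera('wrist');cv2.imwrite('pics/w5.png',c['img']);pickle.dump(c,open("w5.pkl","wb"))
s=camera('side');cv2.imwrite('pics/s5.png',cv2.resize(s['img'][90:310,230:430],None,fx=2.7,fy=2.7))
pickle.dump(s,open("s5.pkl","wb"))
o=observe();print(o["ft_force"],o["wrist_torque"],o["ee_pos"],o["joints"])
E
```

```text
time_s: 6.28
ee_pos: [512.5, 179.3, 224.3]
tool_rot: [0.761, 0.596, 0.159, 0.204]
ft_force: [0.1, 0.6, -1.3]
grip_width: 0.269
[ 0.555  0.318 -1.883] [0.163 0.567 0.057] [514.088 180.351 226.064] [-0.843  0.091  0.14   2.198  0.709  0.651  0.091]
```

View pics/w5.png

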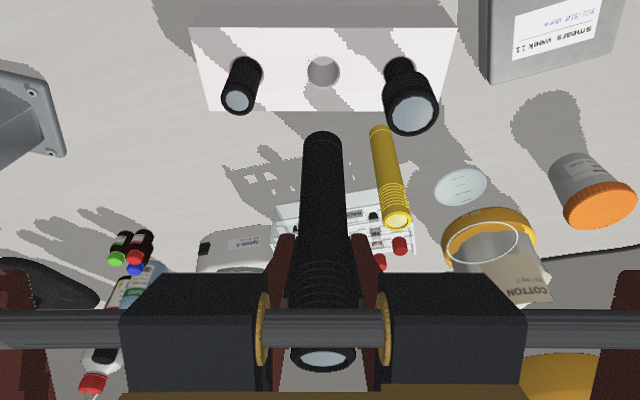

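View pics/s5.png

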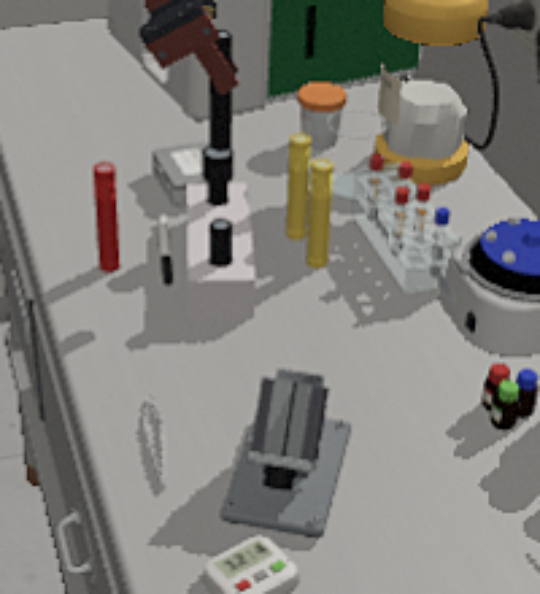

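Run:
```python
from h import *
import pickle
np.set_printoptions(precision=1,suppress=True)
c=pickle.load(open("w1.pkl","rb"));s=pickle.load(open("s5.pkl","rb"))
A=onz(c,(43.6,220.8),15);B=onz(c,(149.3,245.7),15);print(A,B,np.linalg.norm(B-A),np.degrees(np.arctan2((B-A)[1],(B-A)[0])))
for p in((312.2,280),(349.6,286.3),(360.4,245.6)): print(onz(s,p,15))
```

```text
[ 396.5 -204.9   15. ] [467.3 -76.4  15. ] 146.60827647549826 61.150586804279904
[ 396.2 -213.7   15. ]
[ 474.2 -257.1   15. ]
[ 548.5 -128.5   15. ]
```

```bash
cat >> h.py <<'E'
def VB(x,y,yaw):
    a=np.radians(yaw);ex=np.array([np.cos(a),np.sin(a),0]);ey=np.array([-np.sin(a),np.cos(a),0]);ez=np.array([0,0,1.])
    t=np.radians(40);zv=np.sin(t)*ex+np.cos(t)*ez;xv=np.cos(t)*ex-np.sin(t)*ez
    return np.c_[xv,ey,zv],np.array([x,y,60.])
def vpts(V,O,P): return np.array(P,float)@V.T+O
def draw(im,c,V,O,s,off,col=(0,0,255)):
    E=[[(17,0,0),(17,0,66)],[(1,16,0),(1,16,66)],[(1,-16,0),(1,-16,66)],[(1,28,0),(1,28,66)],[(1,-28,0),(1,-28,66)],[(1,-28,66),(1,-16,66),(17,0,66),(1,16,66),(1,28,66)],[(-6,-28,0),(-6,28,0)],[(1,-16,0),(17,0,0),(1,16,0)]]
    for e in E:
        q=((proj(c,vpts(V,O,e))-off+0.5)*s).astype(np.int32)
        cv2.polylines(im,[q.reshape(-1,1,2)],False,col,1,cv2.LINE_AA)
E
python3 - <<'E'
from h import *
import pickle
s=pickle.load(open("s5.pkl","rb"))
off=np.array([300,215]);im0=cv2.resize(s['img'][215:300,300:375],None,fx=7,fy=7,interpolation=cv2.INTER_CUBIC)
out=[]
for d in(-20,):
    im=im0.copy();a=np.radians(60.5)
    V,O=VB(471.5+d*np.cos(a),-167.5+d*np.sin(a),60.5);draw(im,s,V,O,7,off);out+=[im0,im];print(O)
o=np.hstack(out);o=cv2.resize(o,None,fx=.76,fy=.76,interpolation=cv2.INTER_AREA);cv2.imwrite("pics/ov1.png",o);print(o.shape)
E
```

```text
[ 461.6515288  -184.90711392   60.        ]
(452, 798, 3)
```

View pics/ov1.png

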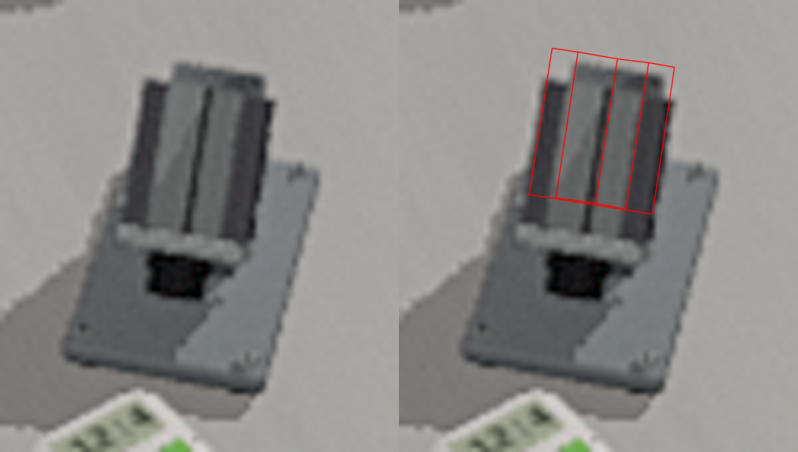

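```bash
cat >> h.py <<'E'
def place(O,V,yaw,bx=0,bz=0,zg=92,b=100,by=0):
    T=Tool(yaw,b); return T, O+V@np.array([bx,by,zg+bz])+18.7*T[:,2]
E
python3 - <<'E'
from cell import *
from h import *
np.set_printoptions(precision=1,suppress=True)
o=observe();a=np.radians(60.5);V,O=VB(471.5-42*np.cos(a),-167.5-42*np.sin(a),60.5)
T,p=place(O,V,60.5,-60,30);print(O,p)
sh,rv=rel(o,T,p+[0,0,30]);print(sh,rv,np.linalg.norm(rv))
E
```

```text
[ 450.8 -204.1   60. ] [ 465.2 -178.6  173.6]
[-360.3   23.    37.7] [ 34.4  13.1 -74.6] 83.21969659833604
```

```bash
python3 -m handwheel '[{"rx":1,"ry":0.4,"rz":-3,"x":-12,"y":1,"z":1,"gripper":10},{"rx":3,"ry":1.2,"rz":-7,"x":-34,"y":2,"z":3,"gripper":10},{"rx":5.5,"ry":2.1,"rz":-12,"x":-58,"y":4,"z":6,"gripper":10},{"rx":8,"ry":3,"rz":-17,"x":-84,"y":5,"z":9,"gripper":10},{"rx":10.5,"ry":4,"rz":-23,"x":-110,"y":7,"z":12,"gripper":10},{"rx":13,"ry":5,"rz":-28,"x":-136,"y":9,"z":14,"gripper":10},{"rx":15,"ry":5.8,"rz":-33,"x":-160,"y":10,"z":17,"gripper":10},{"rx":17,"ry":6.5,"rz":-37,"x":-180,"y":11,"z":19,"gripper":10}]'
python3 - <<'E'
from cell import *
from h import *
np.set_printoptions(precision=1,suppress=True)
o=observe();a=np.radians(60.5);V,O=VB(471.5-42*np.cos(a),-167.5-42*np.sin(a),60.5)
T,p=place(O,V,60.5,-60,30)
sh,rv=rel(o,T,p+[0,0,30]);print(sh,rv,o["joints"]*100)
E
```

```text
time_s: 7.05
ee_pos: [489.6, 14.4, 211.5]
tool_rot: [0.601, 0.787, 0.063, 0.124]
ft_force: [0.2, 0.0, -1.5]
grip_width: 0.267
[-178.7  -76.8   10.6] [ 20.3   8.3 -46. ] [-52.    3.4  29.6 221.2  16.5  64.8 149.3]
```

```bash
python3 -m handwheel '[{"rx":2.2,"ry":0.9,"rz":-5,"x":-22,"y":-9,"z":1,"gripper":10},{"rx":4.8,"ry":2,"rz":-11,"x":-44,"y":-19,"z":3,"gripper":10},{"rx":7.4,"ry":3,"rz":-17,"x":-68,"y":-29,"z":4,"gripper":10},{"rx":10,"ry":4,"rz":-23,"x":-92,"y":-39,"z":5,"gripper":10},{"rx":12.8,"ry":5.2,"rz":-29,"x":-116,"y":-49,"z":7,"gripper":10},{"rx":15.5,"ry":6.3,"rz":-35,"x":-140,"y":-60,"z":8,"gripper":10},{"rx":18,"ry":7.4,"rz":-41,"x":-162,"y":-69,"z":10,"gripper":10},{"rx":20,"ry":8.3,"rz":-46,"x":-179,"y":-77,"z":11,"gripper":10}]'
python3 - <<'E'
from cell import *
from h import *
import pickle
np.set_printoptions(precision=1,suppress=True)
c=camera('wrist');cv2.imwrite('pics/w6.png',c['img']);pickle.dump(c,open("w6.pkl","wb"))
s=camera('side');cv2.imwrite('pics/s6.png',cv2.resize(s['img'][150:310,230:430],None,fx=3.5,fy=3.5))
pickle.dump(s,open("s6.pkl","wb"))
o=observe();a=np.radians(60.5);V,O=VB(471.5-42*np.cos(a),-167.5-42*np.sin(a),60.5)
T,p=place(O,V,60.5,-60,30)
sh,rv=rel(o,T,p+[0,0,30]);print(sh,rv,o["joints"]*100)
E
```

```text
time_s: 7.72
ee_pos: [465.2, -179.8, 203.0]
tool_rot: [0.253, 0.964, -0.083, -0.021]
ft_force: [1.5, 0.2, -1.6]
grip_width: 0.267
[ 0.5  1.1 -1.1] [ 0.2  0.1 -0.3] [-20.9  24.   40.5 199.5   8.2  98.1 276.3]
```

View pics/w6.png

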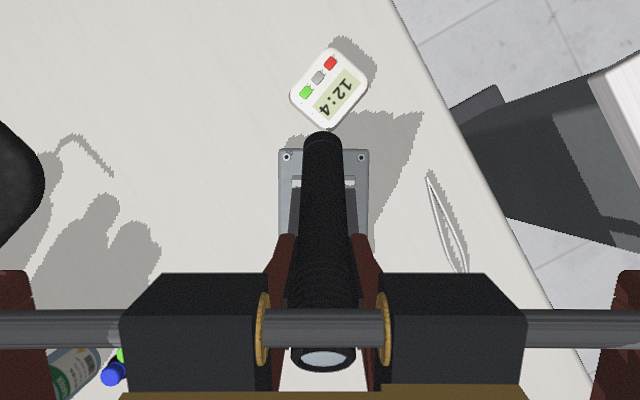

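View pics/s6.png

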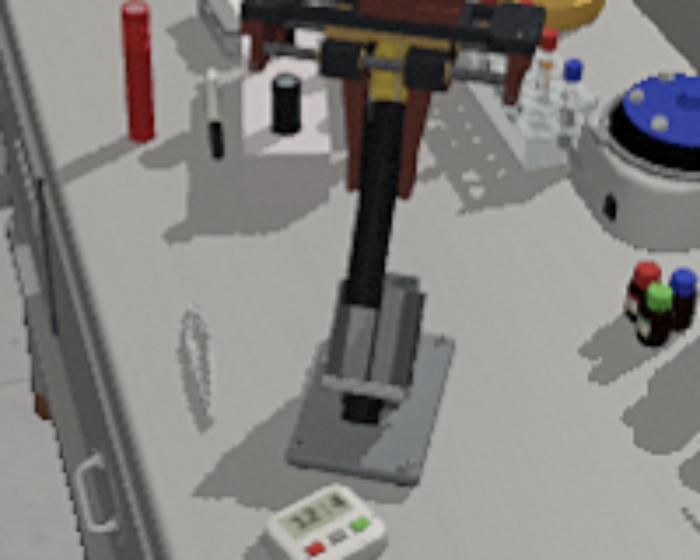

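Run:
```python
from h import *
import pickle
c=pickle.load(open("w6.pkl","rb"))
cv2.imwrite("pics/w6z.png",cv2.resize(c["img"][140:240,265:385],None,fx=6,fy=6,interpolation=cv2.INTER_CUBIC))
s=pickle.load(open("s6.pkl","rb"))
cv2.imwrite("pics/s6z.png",cv2.resize(s["img"][215:300,300:375],None,fx=7,fy=7,interpolation=cv2.INTER_CUBIC))
```

```text
(no output)
```

View pics/w6z.png

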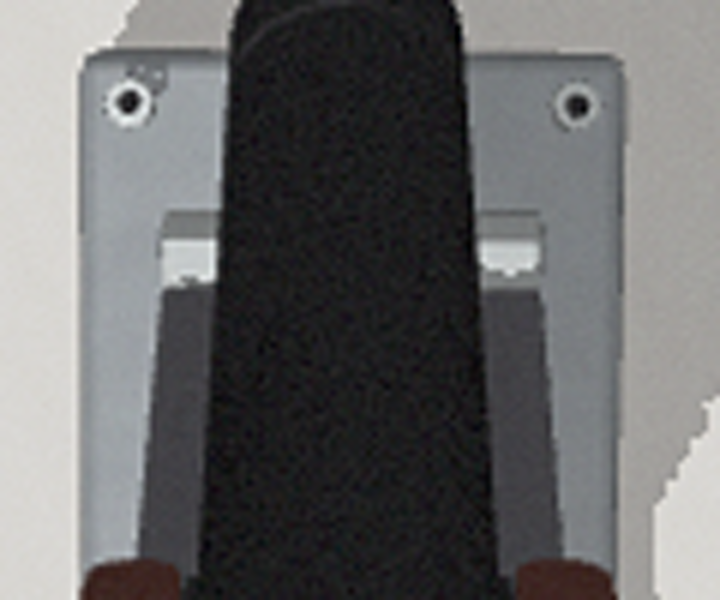

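View pics/s6z.png

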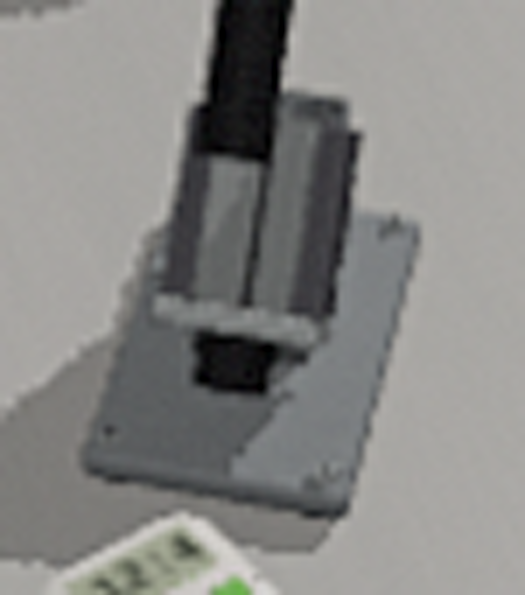

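Run:
```python
from h import *
import pickle
from scipy.optimize import least_squares
np.set_printoptions(precision=2,suppress=True)
c=pickle.load(open("w6.pkl","rb"))
def onlen(P,uv,w): # lateral distance residual only
    return 0
def res(p,full=False):
    V,O=VB(*p)
    r=[]
    r+=list((proj(c,vpts(V,O,[(-6,-28,0),(-6,28,0)]))-[[291.6,186.8],[355.1,185.5]]).ravel())
    for y,pts in((-28,[(287.4,232.9),(291.6,189.6)]),(28,[(358.4,232.9),(355.4,189.6)])):
        q=proj(c,vpts(V,O,[(1,y,0),(1,y,66)]));d=(q[1]-q[0])/np.linalg.norm(q[1]-q[0])
        for u in pts: w=np.array(u)-q[0]; r.append(d[0]*w[1]-d[1]*w[0])
    return np.array(r)
f=least_squares(res,[450.8,-204.1,60.5]);print(f.x,f.fun)
a,b=onz(c,(286.1,156.6),15),onz(c,(360.7,157.1),15);d=b-a;print("screws",a,b,np.linalg.norm(d),np.degrees(np.arctan2(d[1],d[0]))-90)
m=(a+b)/2;yaw=np.radians(f.x[2]);ey=np.array([-np.sin(yaw),np.cos(yaw)]);print("lateral diff screws mid vs V",(m[:2]-f.x[:2])@ey)
im=cv2.resize(c["img"][140:240,265:385],None,fx=6,fy=6,interpolation=cv2.INTER_CUBIC)
V,O=VB(*f.x);draw(im,c,V,O,6,np.array([265,140]));cv2.imwrite("pics/ov6.png",im)
s=pickle.load(open("s6.pkl","rb"))
im=cv2.resize(s["img"][215:300,300:375],None,fx=7,fy=7,interpolation=cv2.INTER_CUBIC);draw(im,s,V,O,7,np.array([300,215]));cv2.imwrite("pics/ovs6.png",im)
```

```text
[ 454.21 -197.71   60.75] [-0.53 -0.62  0.19  0.49  0.63  0.2   0.2  -0.79]
screws [ 471.06 -243.44   15.  ] [ 406.27 -206.31   15.  ] 74.67542613429704 60.18487636433795
lateral diff screws mid vs V 0.2894741227253065
```

View pics/ov6.png

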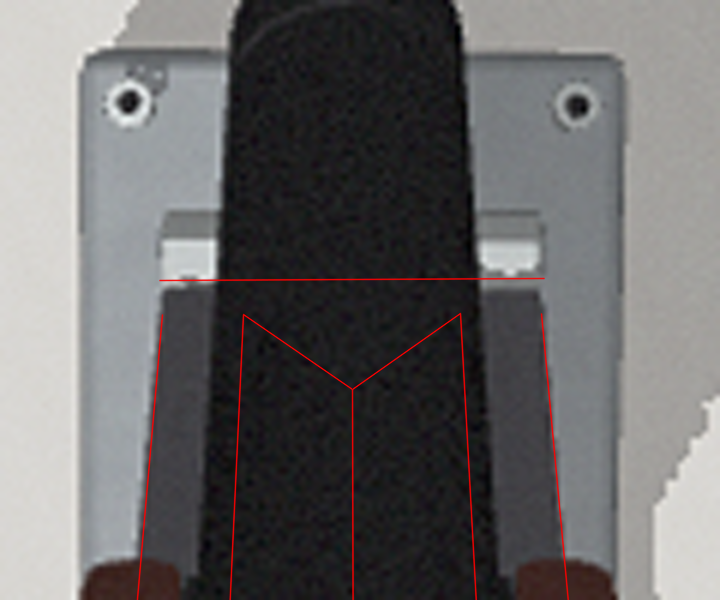

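View pics/ovs6.png

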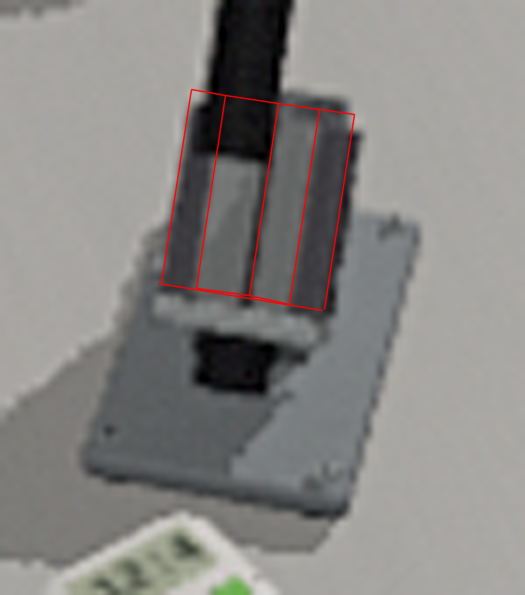

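Run:
```python
from h import *
import pickle
from scipy.optimize import least_squares
np.set_printoptions(precision=2,suppress=True)
c=pickle.load(open("w6.pkl","rb"));s=pickle.load(open("s6.pkl","rb"))
def uz(p,k,off): return (np.array(p)+.5)/k-.5+off
W=lambda u,v:uz((u,v),6,[265,140])
def res(p):
    V,O=VB(*p[:3]);r=[]
    for P,u in(((-6,-28,0),W(162,240)),((-6,28,0),W(542,240)),((1,-28,0),W(163,288)),((1,28,0),W(542,287))): r+=list(proj(c,vpts(V,O,[P]))[0]-u)
    for y,pts in((-28,[W(137,560)]),(28,[W(564,560)])):
        q=proj(c,vpts(V,O,[(1,y,0),(1,y,66)]));d=(q[1]-q[0])/np.linalg.norm(q[1]-q[0])
        for u in pts: w=np.array(u)-q[0]; r.append(d[0]*w[1]-d[1]*w[0])
    return np.array(r)
f=least_squares(res,[450.8,-204.1,60.5]);print(f.x,f.fun)
V,O=VB(*f.x)
im=cv2.resize(c["img"][140:240,265:385],None,fx=6,fy=6,interpolation=cv2.INTER_CUBIC);draw(im,c,V,O,6,np.array([265,140]))
im2=cv2.resize(s["img"][215:300,300:375],None,fx=7,fy=7,interpolation=cv2.INTER_CUBIC);draw(im2,s,V,O,7,np.array([300,215]))
im=im[:595];o=np.hstack([im,im2]);o=cv2.resize(o,None,fx=.64,fy=.64,interpolation=cv2.INTER_AREA);cv2.imwrite("pics/ov7.png",o)
# barrel check in wrist
from cell import observe
o=observe();R=Ro.from_quat(o["tool_rot"]).as_matrix();G=o["ee_pos"]-18.7*R[:,2]
ax=R@np.array([0,.5,-.866]);foot=G-92*ax;print("foot",foot,"axis",ax,"in V",V.T@(foot-O),V.T@ax)
print(proj(c,[foot]),proj(s,[foot]))
```

```text
[ 451.85 -201.86   60.48] [-0.51  0.98  0.46  1.08 -0.18 -1.15 -0.05 -0.87 -0.17  0.43]
foot [ 437.49 -228.37  150.43] axis [0.32 0.56 0.77] in V [-81.22  -0.57  49.89] [-0. -0.  1.]
[[322.38 144.74]] [[332.38 236.59]]
```

View pics/ov7.png

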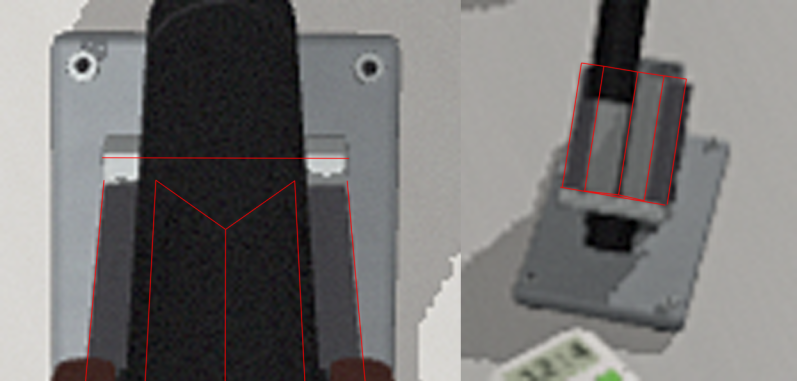

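```bash
python3 -m handwheel '[{"rx":0.2,"ry":0,"rz":-0.3,"x":0.5,"y":7,"z":12,"gripper":10},{"rx":0.2,"ry":0,"rz":-0.3,"x":0.5,"y":14,"z":24,"gripper":10},{"rx":0.2,"ry":0,"rz":-0.3,"x":0.5,"y":21,"z":36,"gripper":10},{"rx":0.2,"ry":0,"rz":-0.3,"x":0.5,"y":28,"z":48,"gripper":10},{"rx":0.2,"ry":0,"rz":-0.3,"x":0.5,"y":33,"z":57,"gripper":10},{"rx":0.2,"ry":0,"rz":-0.3,"x":0.5,"y":35.3,"z":60.8,"gripper":10},{"rx":0.2,"ry":0,"rz":-0.3,"x":0.5,"y":35.3,"z":60.8,"gripper":10},{"rx":0.2,"ry":0,"rz":-0.3,"x":0.5,"y":35.3,"z":60.8,"gripper":10}]'
cat > st.py <<'E'
from cell import *
from h import *
import pickle,sys
np.set_printoptions(precision=2,suppress=True)
P0=(451.85,-201.86,60.48)
def st(tag=None):
    V,O=VB(*P0)
    if tag:
        for n in("wrist","side"):
            c=camera(n);pickle.dump(c,open(f"{n[0]}{tag}.pkl","wb"))
        c=pickle.load(open(f"w{tag}.pkl","rb"));s=pickle.load(open(f"s{tag}.pkl","rb"))
        a=cv2.resize(c["img"][100:260,240:400],None,fx=2.5,fy=2.5,interpolation=cv2.INTER_CUBIC)
        b=cv2.resize(s["img"][210:290,300:380],None,fx=5,fy=5,interpolation=cv2.INTER_CUBIC)
        cv2.imwrite(f"pics/p{tag}.png",np.hstack([a,b]))
    o=observe();R=Ro.from_quat(o["tool_rot"]).as_matrix();G=o["ee_pos"]-18.7*R[:,2]
    ax=R@np.array([0,.5,-.866]);foot=G-92*ax
    F=V.T@o["ft_force"];M=V.T@o["wrist_torque"]
    print("t",round(o["time_s"],2),"foot V",V.T@(foot-O),"axis",V.T@ax,"F_v",F,"M_v",M,"w",round(o["grip_width"],3))
if __name__=="__main__": st(sys.argv[1] if len(sys.argv)>1 else None)
E
python3 st.py 8
```

```text
time_s: 8.48
ee_pos: [478.0, -155.9, 138.6]
tool_rot: [0.253, 0.964, -0.083, -0.02]
ft_force: [0.0, -0.1, -1.4]
grip_width: 0.267
t 8.58 foot V [-19.44  -1.04  18.75] axis [-0.    0.01  1.  ] F_v [ 0.85 -0.57 -1.07] M_v [ 0.1  -0.24  0.04] w 0.27
```

View pics/p8.png

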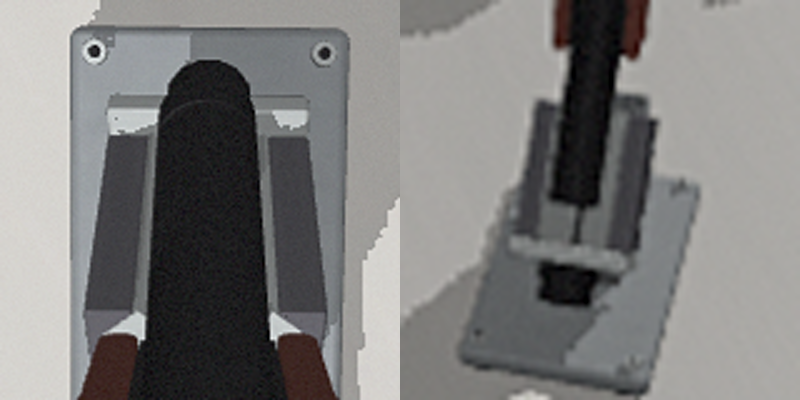

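Run:
```python
from h import *
import pickle
from scipy.optimize import least_squares
np.set_printoptions(precision=2,suppress=True)
c=pickle.load(open("w8.pkl","rb"));s=pickle.load(open("s8.pkl","rb"))
cv2.imwrite("pics/w8z.png",cv2.resize(c["img"][130:240,265:380],None,fx=5,fy=5,interpolation=cv2.INTER_CUBIC))
W=lambda u,v:(np.array([u,v])+.5)/2.5-.5+[240,100]
pts=[((1,-28,66),W(87,312)),((1,28,66),W(326,312)),((1,-28,0),W(110,136)),((1,28,0),W(308,136)),((-6,-28,0),W(108,108)),((-6,28,0),W(307,110))]
def res(p):
    V,O=VB(*p[:3]); 
    if len(p)>3:O=O+[0,0,p[3]]
    return np.concatenate([proj(c,vpts(V,O,[P]))[0]-u for P,u in pts])
for x0 in([450.8,-204.1,60.5],[450.8,-204.1,60.5,0]):
    f=least_squares(res,x0);print(f.x,f.fun)
p=f.x;V,O=VB(*p[:3]);O=O+[0,0,p[3]]
im=cv2.resize(c["img"][130:240,265:380],None,fx=5,fy=5,interpolation=cv2.INTER_CUBIC);draw(im,c,V,O,5,np.array([265,130]));cv2.imwrite("pics/ov8.png",im)
```

```text
[ 451.91 -201.61   60.46] [-1.39 -0.17  1.54  0.24 -0.87 -1.47  0.16 -1.2  -0.88  1.57  1.39  1.03]
[ 451.97 -201.52   60.46   -3.1 ] [-0.64 -0.84  0.8  -0.43 -0.38 -1.13 -0.33 -0.87 -0.37  2.01  0.87  1.47]
```

View pics/ov8.png

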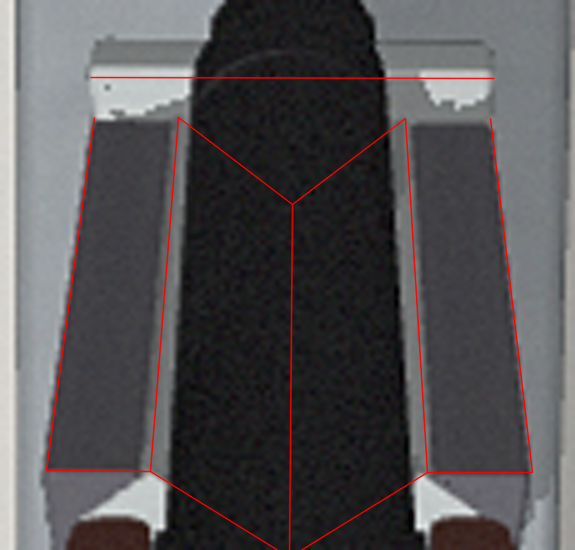

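```bash
sed -i 's/^P0=.*/P0=(451.91,-201.61,60.46)/' st.py; python3 -m handwheel '[{"rx":0,"ry":0.4,"rz":0.3,"x":1,"y":1.5,"z":5,"gripper":10},{"rx":0,"ry":0.4,"rz":0.3,"x":1,"y":3.5,"z":12,"gripper":10},{"rx":0,"ry":0.4,"rz":0.3,"x":1,"y":5.1,"z":17,"gripper":10},{"rx":0,"ry":0.4,"rz":0.3,"x":1,"y":5.1,"z":19,"gripper":10},{"rx":0,"ry":0.4,"rz":0.3,"x":1,"y":5.1,"z":19,"gripper":10},{"rx":0,"ry":0.4,"rz":0.3,"x":1,"y":5.1,"z":19,"gripper":10}]';python3 st.py
```

```text
time_s: 9.08
ee_pos: [478.0, -154.0, 118.8]
tool_rot: [0.255, 0.963, -0.082, -0.023]
ft_force: [0.2, -0.2, -0.6]
grip_width: 0.265
t 9.08 foot V [-5.23  1.04  4.09] axis [-0. -0.  1.] F_v [ 0.35 -0.26 -0.54] M_v [ 0.06 -0.27  0.08] w 0.265
```

```bash
python3 -m handwheel '[{"rx":0,"ry":0,"rz":0,"x":-1,"y":1.7,"z":1,"gripper":10},{"rx":0,"ry":0,"rz":0,"x":-1,"y":3,"z":1.75,"gripper":10},{"rx":0,"ry":0,"rz":0,"x":-1,"y":3,"z":1.75,"gripper":10},{"rx":0,"ry":0,"rz":0,"x":-1,"y":3,"z":1.75,"gripper":10}]';python3 st.py
```

```text
time_s: 9.42
ee_pos: [480.5, -152.0, 116.8]
tool_rot: [0.255, 0.963, -0.082, -0.023]
ft_force: [-1.2, -0.6, -1.6]
grip_width: 0.271
t 9.42 foot V [-1.62 -0.19  4.5 ] axis [-0. -0.  1.] F_v [ 0.2   0.72 -1.96] M_v [ 0.04 -0.24  0.09] w 0.271
```

Now in small steps toward contact.

```bash
python3 -m handwheel '[{"rx":0,"ry":0,"rz":0,"x":0,"y":0.9,"z":0.5,"gripper":10},{"rx":0,"ry":0,"rz":0,"x":0,"y":0.9,"z":0.5,"gripper":10},{"rx":0,"ry":0,"rz":0,"x":0,"y":0.9,"z":0.5,"gripper":10}]';python3 st.py;  python3 -m handwheel '[{"rx":0,"ry":0,"rz":0,"x":0,"y":0.9,"z":0.5,"gripper":10},{"rx":0,"ry":0,"rz":0,"x":0,"y":0.9,"z":0.5,"gripper":10},{"rx":0,"ry":0,"rz":0,"x":0,"y":0.9,"z":0.5,"gripper":10}]';python3 st.py 9
```

```text
time_s: 9.67
ee_pos: [480.8, -151.4, 116.1]
tool_rot: [0.255, 0.963, -0.082, -0.023]
ft_force: [-0.1, 0.4, -1.3]
grip_width: 0.27
t 9.67 foot V [-0.68 -0.11  4.43] axis [-0. -0.  1.] F_v [ 1.07  0.27 -0.77] M_v [ 0.05 -0.27  0.06] w 0.27
time_s: 9.92
ee_pos: [481.2, -151.1, 115.7]
tool_rot: [0.255, 0.963, -0.082, -0.023]
ft_force: [-0.4, -1.8, 0.2]
grip_width: 0.269
t 10.02 foot V [-0.04 -0.38  4.34] axis [-0. -0.  1.] F_v [-1.69 -0.84 -0.12] M_v [-0.08  0.34 -0.02] w 0.268
```

View pics/p9.png

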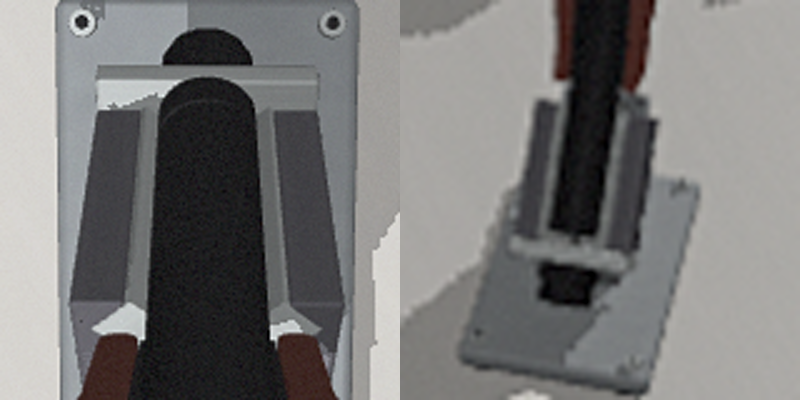

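```bash
python3 -m handwheel '[{"rx":0,"ry":0,"rz":0,"x":0.3,"y":-0.8,"z":1.3,"gripper":10},{"rx":0,"ry":0,"rz":0,"x":0.3,"y":-1.5,"z":2.6,"gripper":10},{"rx":0,"ry":0,"rz":0,"x":0.3,"y":-1.5,"z":2.6,"gripper":10}]';python3 st.py;  python3 -m handwheel '[{"rx":0,"ry":0,"rz":0,"x":0,"y":-0.5,"z":0.9,"gripper":10},{"rx":0,"ry":0,"rz":0,"x":0,"y":-0.5,"z":0.9,"gripper":10},{"rx":0,"ry":0,"rz":0,"x":0,"y":-0.5,"z":0.9,"gripper":10}]';python3 st.py
```

```text
time_s: 10.27
ee_pos: [480.2, -152.8, 113.2]
tool_rot: [0.255, 0.963, -0.082, -0.022]
ft_force: [0.9, -4.1, 1.0]
grip_width: 0.267
t 10.27 foot V [-0.03 -0.35  1.2 ] axis [-0. -0.  1.] F_v [-3.03 -2.81 -1.28] M_v [-0.4   0.6  -0.24] w 0.267
time_s: 10.52
ee_pos: [480.0, -153.3, 112.5]
tool_rot: [0.255, 0.963, -0.082, -0.022]
ft_force: [1.5, -4.7, 1.9]
grip_width: 0.265
t 10.52 foot V [ 0.03 -0.35  0.29] axis [-0. -0.  1.] F_v [-3.86 -3.62 -0.7 ] M_v [-0.61  0.74 -0.28] w 0.265
```

```bash
python3 -m handwheel '[{"rx":0,"ry":0,"rz":0,"x":-0.5,"y":-0.5,"z":0.9,"gripper":10},{"rx":0,"ry":0,"rz":0,"x":-0.5,"y":-0.5,"z":0.9,"gripper":10},{"rx":0,"ry":0,"rz":0,"x":-0.5,"y":-0.5,"z":0.9,"gripper":10}]';python3 st.py;  python3 -m handwheel '[{"rx":0,"ry":0,"rz":0,"x":0,"y":-0.5,"z":0.9,"gripper":10},{"rx":0,"ry":0,"rz":0,"x":0,"y":-0.5,"z":0.9,"gripper":10},{"rx":0,"ry":0,"rz":0,"x":0,"y":-0.5,"z":0.9,"gripper":10}]';python3 st.py
```

```text
time_s: 10.77
ee_pos: [479.7, -153.8, 111.6]
tool_rot: [0.255, 0.963, -0.082, -0.023]
ft_force: [0.6, -4.7, 2.8]
grip_width: 0.27
t 10.77 foot V [ 0.15 -0.36 -0.78] axis [-0. -0.  1.] F_v [-4.73 -2.81 -0.33] M_v [-0.35  0.88 -0.17] w 0.27
time_s: 11.02
ee_pos: [479.8, -154.0, 111.3]
tool_rot: [0.255, 0.963, -0.082, -0.023]
ft_force: [-0.9, -2.1, 9.2]
grip_width: 0.266
t 11.02 foot V [ 0.33 -0.52 -1.11] axis [-0.01 -0.    1.  ] F_v [-7.67 -0.24  5.57] M_v [-0.01  0.93  0.02] w 0.266
```

```bash
sed -i 's/"axis",V.T@ax/"axis_deg",np.degrees(V.T@ax)[:2]/' st.py; python3 st.py; python3 -m handwheel '[{"rx":0.25,"ry":0,"rz":0,"x":0,"y":0.4,"z":0.5,"gripper":10},{"rx":0.5,"ry":0,"rz":0,"x":0,"y":0.8,"z":1,"gripper":10},{"rx":0.5,"ry":0,"rz":0,"x":0,"y":0.8,"z":1,"gripper":10},{"rx":0.5,"ry":0,"rz":0,"x":0,"y":0.8,"z":1,"gripper":10}]';python3 st.py 10
```

```text
t 11.02 foot V [ 0.33 -0.52 -1.11] axis_deg [-0.29 -0.18] F_v [-7.67 -0.24  5.57] M_v [-0.01  0.93  0.02] w 0.266
time_s: 11.35
ee_pos: [479.9, -153.8, 111.0]
tool_rot: [0.255, 0.963, -0.086, -0.024]
ft_force: [-3.5, -1.9, 19.0]
grip_width: 0.269
t 11.45 foot V [-0.03 -0.53 -1.11] axis_deg [ 0.23 -0.21] F_v [-14.44   2.72  12.43] M_v [0.6  1.54 0.31] w 0.269
```

View pics/p10.png

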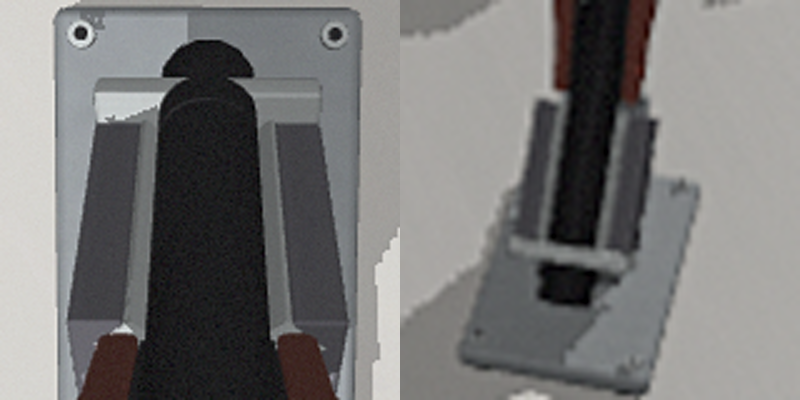

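Run:
```python
from h import *
import pickle
from st import P0
c=pickle.load(open("w10.pkl","rb"));s=pickle.load(open("s10.pkl","rb"))
V,O=VB(*P0);a=np.linspace(0,2*np.pi,60)
ims=[]
for cc,(x0,y0,x1,y1),k in((c,(265,100,385,240),5),(s,(305,210,375,290),8)):
    im=cv2.resize(cc["img"][y0:y1,x0:x1],None,fx=k,fy=k,interpolation=cv2.INTER_CUBIC);off=np.array([x0,y0])
    raw=im.copy();draw(im,cc,V,O,k,off)
    for z,col in((0,(0,255,0)),(4,(255,255,0))):
        q=((proj(cc,vpts(V,O,np.c_[12*np.cos(a),12*np.sin(a),z+0*a]))-off+.5)*k).astype(np.int32);cv2.polylines(im,[q.reshape(-1,1,2)],True,col,1,cv2.LINE_AA)
    ims.append(im)
cv2.imwrite("pics/ov10w.png",ims[0][:595]);cv2.imwrite("pics/ov10s.png",ims[1][:595])
im=cv2.convertScaleAbs(cv2.resize(c["img"][120:190,285:365],None,fx=8,fy=8,interpolation=cv2.INTER_CUBIC),alpha=2.5);cv2.imwrite("pics/br.png",im)
```

```text
(no output)
```

View pics/ov10w.png

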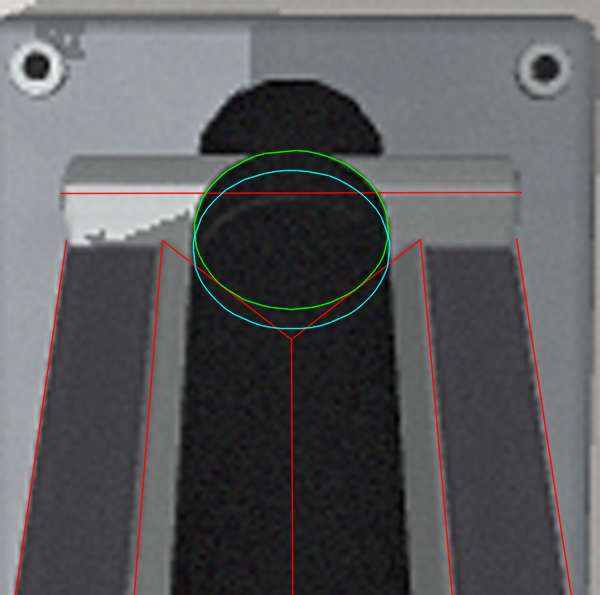

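View pics/br.png

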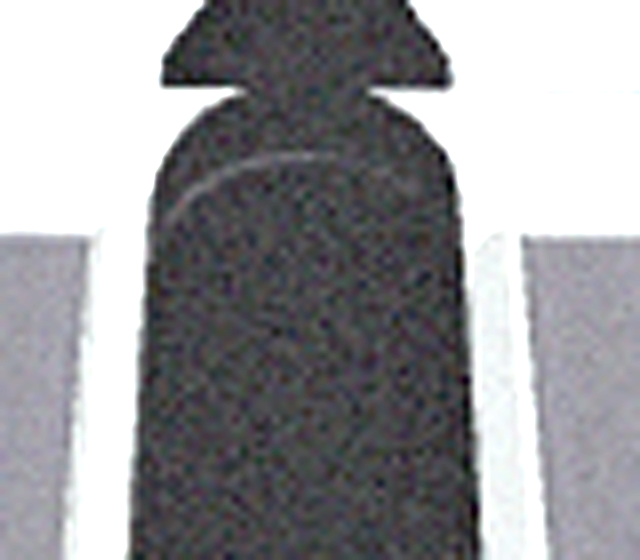

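View pics/ov10s.png

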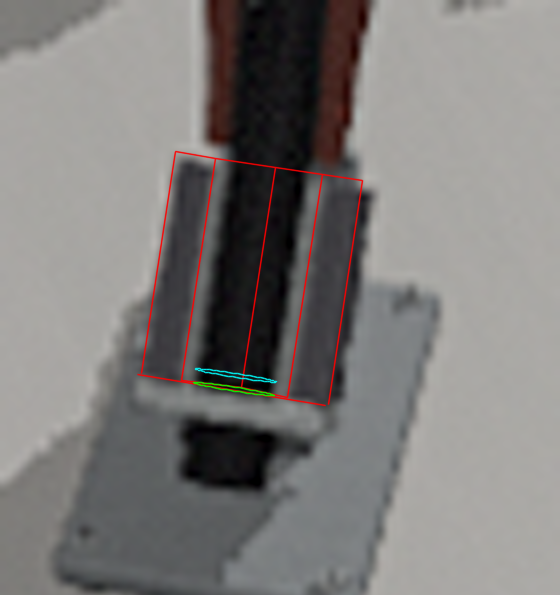

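```bash
python3 -m handwheel '[{"rx":0,"ry":0,"rz":0,"x":0.3,"y":0,"z":0,"gripper":10},{"rx":0,"ry":0,"rz":0,"x":0.3,"y":0,"z":0,"gripper":10},{"rx":0,"ry":0,"rz":0,"x":0.3,"y":0,"z":0,"gripper":10},{"rx":0,"ry":0,"rz":0,"x":0.3,"y":0,"z":0,"gripper":10},{"rx":0,"ry":0,"rz":0,"x":0.3,"y":0,"z":0,"gripper":10},{"rx":0,"ry":0,"rz":0,"x":0.3,"y":0,"z":0,"gripper":10},{"rx":0,"ry":0,"rz":0,"x":0.3,"y":0,"z":0,"gripper":10},{"rx":0,"ry":0,"rz":0,"x":0.3,"y":0,"z":0,"gripper":10}]';python3 st.py
```

```text
time_s: 12.12
ee_pos: [479.9, -153.9, 111.0]
tool_rot: [0.255, 0.963, -0.086, -0.024]
ft_force: [-2.4, -2.9, 17.4]
grip_width: 0.265
t 12.12 foot V [-0.03 -0.53 -1.13] axis_deg [ 0.22 -0.18] F_v [-13.99   0.64  10.97] M_v [0.45 1.51 0.17] w 0.265
```

```bash
python3 -m handwheel '[{"rx":0,"ry":0.3,"rz":0.17,"x":0,"y":0,"z":0,"gripper":10},{"rx":0,"ry":0.3,"rz":0.17,"x":0,"y":0,"z":0,"gripper":10},{"rx":0,"ry":0.3,"rz":0.17,"x":0,"y":0,"z":0,"gripper":10},{"rx":0,"ry":0.3,"rz":0.17,"x":0,"y":0,"z":0,"gripper":10}]';python3 st.py
```

```text
time_s: 12.45
ee_pos: [480.0, -153.9, 111.0]
tool_rot: [0.257, 0.962, -0.085, -0.026]
ft_force: [-2.9, -1.4, 17.7]
grip_width: 0.267
t 12.45 foot V [-0.01 -0.18 -1.1 ] axis_deg [ 0.23 -0.51] F_v [-13.38   1.84  11.88] M_v [0.28 1.6  0.19] w 0.267
```

```bash
python3 -m handwheel '[{"rx":0,"ry":0,"rz":0,"x":0.2,"y":0,"z":0,"gripper":10},{"rx":0,"ry":0,"rz":0,"x":0.2,"y":0,"z":0,"gripper":10},{"rx":0,"ry":0,"rz":0,"x":0.2,"y":0,"z":0,"gripper":10},{"rx":0,"ry":0,"rz":0,"x":0.2,"y":0,"z":0,"gripper":10},{"rx":0,"ry":0,"rz":0,"x":0.2,"y":0,"z":0,"gripper":10},{"rx":0,"ry":0,"rz":0,"x":0.2,"y":0,"z":0,"gripper":10},{"rx":0,"ry":0,"rz":0,"x":0.2,"y":0,"z":0,"gripper":10},{"rx":0,"ry":0,"rz":0,"x":0.2,"y":0,"z":0,"gripper":10}]';python3 st.py 11
python3 - <<'E'
import pickle,cv2
s=pickle.load(open("s11.pkl","rb"));cv2.imwrite("pics/s11.png",cv2.resize(s["img"][90:330,220:460],None,fx=2.4,fy=2.4))
E
```

```text
time_s: 13.12
ee_pos: [479.9, -153.9, 111.0]
tool_rot: [0.257, 0.962, -0.085, -0.026]
ft_force: [-1.6, -3.6, 16.0]
grip_width: 0.269
t 13.22 foot V [-0.01 -0.19 -1.09] axis_deg [ 0.22 -0.49] F_v [-13.98   0.04   9.66] M_v [0.14 1.48 0.17] w 0.269
```

View pics/s11.png

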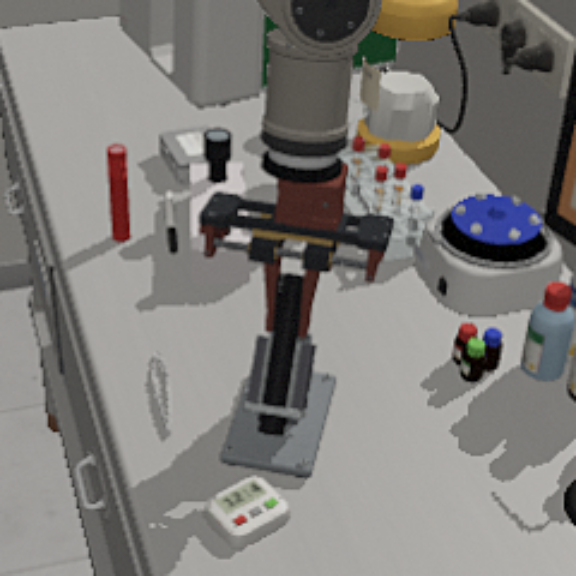

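View pics/p11.png

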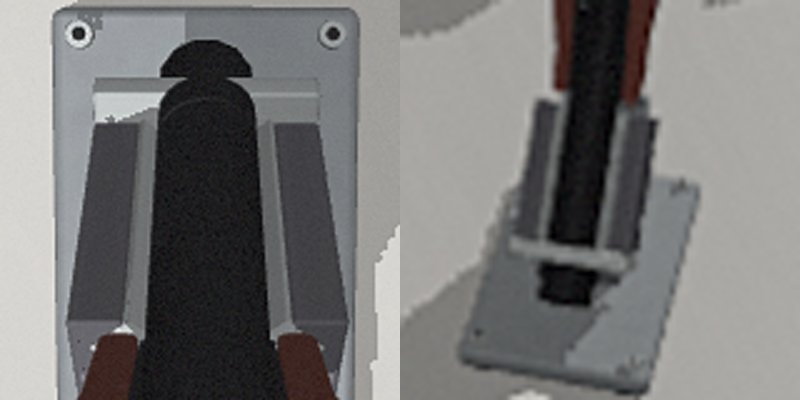

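The barrel lies in the groove with its foot on the stop (wrist crop (207,80)). The press is about 14 N into the groove, lateral force is near zero, and the surroundings look unchanged.

```bash
python3 -c "
from cell import *
print(sign_off())"; python3 st.py
```

```text
the job is handed in; nothing more can be done
None
the job is handed in; nothing more can be done
```

I pulled the long barrel (middle hole) straight up out of the block and laid it in the V groove with its lower end on the end stop. I handed the job in at about 13.2 s, still gripping it and pressing it there.

- **Press at hand-in:** the wrist force was about 14 N into the groove, roughly 10 N on each face, with almost no sideways force. The push along the axis toward the stop was about 10 N. The moment reading last pointed to the pressure being near the middle of the groove.
- **Seating:** in the wrist picture the foot's outline lay on the predicted seated position. The measured pose put the foot within about 1.1 mm of nominal along the axis and 0.2 mm across, which is inside the calibration tolerance.
- **Disagreements:** the arm pose suggested about 0.5° of sideways tilt against my fitted stand direction. The force reading showed an even seat, so I followed the forces. My stand model also sat about 2 px off in the side picture.
- **Surroundings:** in the last side picture the eyepiece barrel, timer, forceps, marker and slide box looked unmoved. The short barrel was hidden behind the gripper there; it was last seen standing in its hole after the long barrel had been lifted clear and moved away.

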